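# Reload the label dispenser on the paint-mixing bench

### The job

Put the label roll with the cross-notched core on the dispenser's upright spindle; turn it until its notches drop over the two drive pins and it sits fully down on the disc. Then take the steel peel plate out of the wooden tool block and slide it, black grip upward, fully home into the slot of the black holder on the dispenser. Leave the dispenser loaded like that, and leave the plain-cored roll, the tin and the cup where they are.

Things in the scene. Friction and masses are not known exactly. Their poses are not given: they have to be found in the camera images.
- dispenser: Label dispenser, fixed: grey base plate 150 (its x) x 270 (its y) mm, top 20 mm above the bench. Origin on the bench under the plate's middle, z up. It carries the steel spindle on an aluminium disc 76 mm across at y = -70 mm, the black slotted holder at y = +90 mm, and a steel guide post 18 mm wide, top at 58 mm, at x = +55, y = +35 mm.
- spindle_foot (a point): On the spindle's axis at the disc's top face, 24 mm above the bench, where the roll sits when fully down. From the disc rise two drive pins, 7 mm in diameter, 8 mm high, one on either side of the axis, each 19 mm from it. They do not turn; their direction around the spindle differs each time and is not given (not by these axes either): see it or feel for it.
- spindle_tip (a point): On the spindle's axis at its tip, 62 mm above the disc. The spindle is 24 mm in diameter; its last 14 mm taper to 12 mm.
- slot_mouth (a point): Middle of the holder's slot at its open top, 64 mm above the bench. The slot is 65 mm long along the dispenser's x, 7 mm wide along its y, and 40 mm deep. The holder is 85 x 27 mm outside.
- slot_floor (a point): Middle of the floor of that slot, 24 mm above the bench.
- label_roll: The label roll to load: white paper on a grey core, 62 mm in diameter, 50 mm high, about 0.16 kg, standing on end. Bore 27 mm. Both ends of the core have a cross of four notches (along the roll's +-x and +-y), each 11 mm wide, 10 mm deep, reaching from the bore to 25 mm from the axis. Origin on the axis at the underside, z along the axis.
- roll_center (a point): Middle of the label roll, on its axis, 25 mm from either end. Either end of the roll may be down on the disc.
- plain_roll: Bystander: a roll of the same outer size, but its core is plain, without notches, and its bore only 19 mm, too small for the spindle. Origin on the axis at the underside.
- peel_plate: The peel plate: steel sheet 60 mm wide (its x), 4 mm thick (its y) and 70 mm high, with a black grip 44 x 12 x 30 mm along its top edge, so 100 mm high in all, 0.14 kg. Origin at the middle of its lower edge, z up towards the grip. It starts upright in the slot of the tool block, perhaps leaning a little.
- plate_grip (a point): Middle of the peel plate's black grip, 85 mm above its lower edge.
- tool_block: Wooden block, fixed, 110 (its x) x 90 (its y) mm and 45 mm high, with one slot 70 x 10 mm along its x, its floor 10 mm above the bench, in which the peel plate stands. Origin on the bench under its middle.
- tin: Bystander: paint tin 84 mm in diameter, 85 mm high. Origin at the middle of its underside.
- cup: Bystander: clear mixing cup, 76 mm across the rim, 85 mm high, empty. Origin at the middle of its underside.
Mind the look-alikes: they are no part of the job. There is more than one size of the peel_plate; the one meant has the size given above.

How it is judged:
By the outcome, as a careful person would: the job done as asked, in the order asked, and still so for the second after the job is handed in, with the robot touching nothing.
It also fails if it takes over 61 s, if anything falls off the work surface, if the arm or the gripper's body presses on something with over 40 N, if the wrist force passes 120 N, or if a joint passes its speed limit or range.

### The arm

A 6-joint arm with a two-finger parallel gripper is mounted at the origin on the work surface. World frame = base frame: x ahead of the robot, y to its left, z up, the work surface at z = 0. Lengths are in m, angles in rad, forces in N, time in s.
With the tool pointing down it reaches from about 0.35 to 0.85 m from the base axis. Payload 8.1 kg.
Tool frame: the origin (TCP) lies on the centre line of the jaws, within the pads' length; the fingertips stand 17 mm ahead of it and the grasp point (between the pads) lies 2 mm behind it; x points along the fingers, z is the direction in which the jaws open and shut, and the axes are right-handed (so a half turn about x gives the same grasp; the last joint's range is limited). The gripper opens to 93 mm and grips with 3 to 60 N. Pads are 15 mm wide; open, the fingers measure 128 mm over their backs; the gripper's body (75 mm by 188 mm) begins 65 mm behind the grasp point.
Start: joints at [-1.272, 0.13, 1.488, -0, 1.523, -0.085], TCP at [0.225, -0.556, 0.209] pointing down, gripper open.
Joint ranges: [-2.96, 2.96], [-0.89, 2.26], [0.02, 2.5], [-1.34, 4.48], [0, 2.73], [-2.66, 2.66]. Speed limits (rad/s): [2.39, 2.39, 2.79, 3.14, 3.14, 3.14].

### API

Orientations are given as a rotation vector (axis times angle).
In Python, from plant import telemetry, optics, workorder gives the robot as it stands.
- The arm moves only by the shell command python3 -m inch 'ROWS' [FORCE]. ROWS is JSON, a list that holds one entry, the list of rows, each a list of 7 numbers: the shift along the tool's x, y, z in m, then the turn, a rotation vector about the tool's x, y, z in rad, then the opening, from 0 (shut) to 1 (fully open). In form: [[[tx, ty, tz, ax, ay, az, grip], ...]]. A call has 1 to 20 rows; each row shifts and turns the pose as measured when the row begins, along the tool's axes as they then stand; what a row does not reach is not made up. A row lasts 1/10 s, in which the tool goes at most 50 mm and 8.59 degrees, less where a joint would pass 70% of its speed; a pose out of reach is approached as far as the arm can. A call is refused whole if a number of a shift passes 0.05 or a number of a turn 0.15, either way. A call with a gripper value outside its range is refused whole. The fingers move at their own pace and stop on an object; FORCE is the grip in N (left out, the last holds). Time passes only in rows, so rows that do not move let the fingers close. It gives the time, the measured TCP pose, the force and the opening at its end, in the units of the state.
- telemetry.read_state(): the state, without advancing time (a new reading comes with each control period).
- optics.read_camera(name): name is "side" or "top"; returns a dict with "frame" (400x640x3 uint8, blue, green, red), "fx", "fy", "cx", "cy" (pixels), "D" ([k1, k2, p1, p2, k3] as OpenCV has them; the pictures are not rectified), "rvec" (rotation vector, rad) and "tvec" (3), from world to camera coordinates, as OpenCV has them. Camera axes: x right, y down, z forward; pixel columns grow to the right and rows downward; lengths in m; the calibration is good to about 2 mm. A picture is of the moment at which its call begins. There is no depth.
- workorder.close_job(): hands the job in, once; it reports no verdict.
The state is a dict: "t": time; "q": joint angles; "dq": joint speeds; "joint_torque": joint torques, N m; "tool_pos": TCP position; "orientation": TCP orientation; "force": force on the tool from outside, world axes, zero at the start; "wrist_torque": the same for the moment, N m; "opening": finger opening in m.
Only numpy, scipy, OpenCV 4.12 (cv2) and the standard library are available. Lean on these libraries where they do the work, as an engineer would, in place of code of your own. Each camera call takes 0.05 s, during which the arm holds its last target. There are 200 camera calls.

## Working session

There is one attempt and no reset: what is moved stays moved. The work goes in short steps, Python scripts to look and compute and a shell command to move; the robot and the scene stay as the last step left them, time stands still between calls to the robot, and variables do not carry over. Pictures are saved under pics/ and viewed, on a budget of 10 in all, crops included, one or two more only if the job needs it, and the job is handed in when it is done.

```bash
mkdir -p pics
cat > h.py <<'E'
import numpy as np, cv2
from scipy.spatial.transform import Rotation as R
from plant import telemetry, optics
def cam(n):
    c=optics.read_camera(n); c['K']=np.array([[c['fx'],0,c['cx']],[0,c['fy'],c['cy']],[0,0,1.]]); c['D']=np.array(c['D'],float)
    c['Rm']=cv2.Rodrigues(np.array(c['rvec'],float))[0]; c['t']=np.array(c['tvec'],float).ravel(); return c
def ray(c,uv):
    p=cv2.undistortPoints(np.array(uv,float).reshape(1,1,2),c['K'],c['D']).ravel()
    return -c['Rm'].T@c['t'], c['Rm'].T@np.array([p[0],p[1],1])
def onz(c,uv,z):
    o,d=ray(c,uv); return o+d*(z-o[2])/d[2]
def tri(c1,u1,c2,u2):
    o1,d1=ray(c1,u1);o2,d2=ray(c2,u2)
    s=np.linalg.lstsq(np.c_[d1,-d2],o2-o1,rcond=None)[0]
    a,b=o1+s[0]*d1,o2+s[1]*d2; return (a+b)/2,np.linalg.norm(a-b)
def proj(c,P): return cv2.projectPoints(np.array(P,float).reshape(-1,1,3),np.array(c['rvec'],float),c['t'],c['K'],c['D'])[0].reshape(-1,2)
def crop(c,x0,y0,x1,y1,s): return cv2.resize(c['frame'][y0:y1,x0:x1],None,fx=s,fy=s,interpolation=cv2.INTER_CUBIC)
def st():
    s=telemetry.read_state(); return s,R.from_rotvec(s['orientation']).as_matrix()
E
python3 - <<'E'
from h import *
import pickle
cs={n:cam(n) for n in('top','side')}
pickle.dump(cs,open('c0.pkl','wb'))
for n in cs: cv2.imwrite(f'pics/{n}0.png',cs[n]['frame']); print(n,cs[n]['fx'],-cs[n]['Rm'].T@cs[n]['t'],cs[n]['Rm'][2])
s,M=st();print(s,M.round(3))
E
```

```text
top 464.02897040744443 [0.46330186 0.04417792 1.22144901] [ 0.09169856  0.01177554 -0.99571718]
side 396.8407515615524 [ 0.27728875 -0.57250971  0.88791798] [ 0.29987749  0.58249326 -0.75549659]
{'t': 0.1, 'q': array([-1.27238136e+00,  1.31062594e-01,  1.48914128e+00, -4.67274008e-06,
        1.52297495e+00, -8.53966285e-02]), 'dq': array([ 0.00074572,  0.00040172, -0.00132459,  0.001068  ,  0.00017781,
       -0.00070974]), 'joint_torque': array([ 3.21195866e-04, -5.61339498e+01, -4.93098485e+01,  7.70151266e-02,
        2.90071545e-02, -6.66325013e-05]), 'tool_pos': array([ 0.22454629, -0.55585331,  0.20762209]), 'orientation': array([ 0.92298098,  1.36794598, -0.92134466]), 'force': array([-0.21648494,  0.80746053, -0.51004816]), 'wrist_torque': array([-0.04835255, -0.03797318, -0.01680312]), 'opening': 0.09306402226463148} [[-0.     0.927  0.374]
 [ 0.002  0.374 -0.927]
 [-1.     0.    -0.002]]
```

View pics/top0.png

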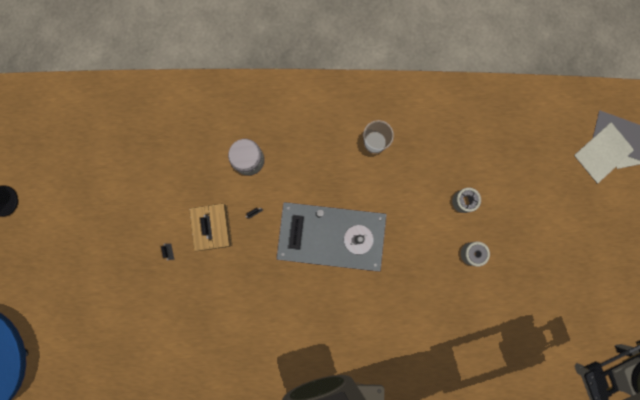

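View pics/side0.png

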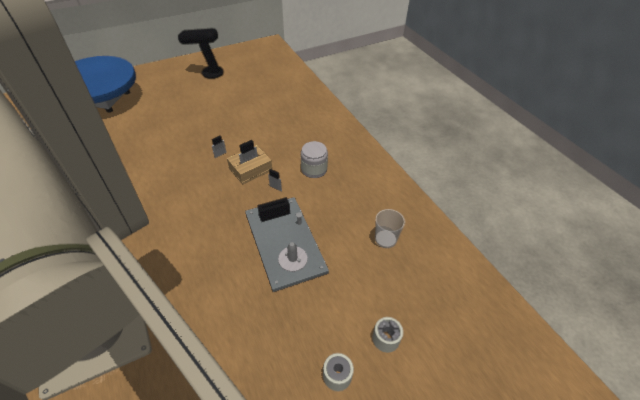

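Top view (+x up, +y left): the notched roll is at about (468,200) and the plain one at (477,254). The dispenser is centred near (332,238), with its spindle at (358,239) and holder at (296,232). The plate stands in the block at (207,226), with look-alike plates on the bench at (168,251) and (254,212). In the side view the rolls are at (388,334) and (338,371), the spindle at (292,250) and the block plate at (247,150). I'll check these choices in one composite crop.

Run:
```python
from h import *
import pickle
cs=pickle.load(open('c0.pkl','rb'));t,s=cs['top'],cs['side']
f=lambda c,u,v,r: cv2.resize(c['frame'][v-r:v+r,u-r:u+r],(266,266),interpolation=cv2.INTER_CUBIC)
g=np.vstack([np.hstack([f(t,468,200,22),f(t,358,239,22),f(t,207,226,28)]),np.hstack([f(s,388,334,25),f(s,292,255,25),f(s,247,155,28)])])
cv2.imwrite('pics/comp.png',g)
# dispenser: grey plate contour top
b=t['frame'].astype(int); 
hsv=cv2.cvtColor(t['frame'],cv2.COLOR_BGR2HSV)
roi=np.zeros(hsv.shape[:2],np.uint8); roi[190:285,265:400]=1
m=((hsv[...,1]<70)&(roi>0)).astype(np.uint8)
cnt=max(cv2.findContours(m,0,2)[0],key=cv2.contourArea); bx=cv2.boxPoints(cv2.minAreaRect(cnt)); print('plate box',bx)
P=np.array([onz(t,p,.02) for p in bx]);print(P.round(4),[np.linalg.norm(P[i]-P[i-1]).round(4) for i in range(4)],P.mean(0))
# rolls: low saturation bright blobs
for nm,(u,v) in dict(notch=(468,200),plain=(477,254),disc=(358,239)).items():
    sub=hsv[v-22:v+22,u-22:u+22]; mm=((sub[...,1]<70)&(sub[...,2]>(165 if nm=='disc' else 120))).astype(np.uint8)
    cn=max(cv2.findContours(mm,0,2)[0],key=cv2.contourArea); (x,y),r=cv2.minEnclosingCircle(cn); e=cv2.fitEllipse(cn)
    z={'disc':.024}.get(nm,.05); c=(e[0][0]+u-22,e[0][1]+v-22); print(nm,c,e[1],onz(t,c,z).round(4))
# block wood & grip
sub=hsv[195:260,180:240]; 
print('V of block/bench',hsv[212,195],hsv[240,245])
for nm,(u,v,r) in dict(block=(207,226,18),L=(168,251,12),Rr=(254,212,12),holder=(296,232,22)).items():
    sub=hsv[v-r:v+r,u-r:u+r]; mm=(sub[...,2]<50).astype(np.uint8); cn=max(cv2.findContours(mm,0,2)[0],key=cv2.contourArea)
    q=cv2.minAreaRect(cn); c=(q[0][0]+u-r,q[0][1]+v-r); print(nm,c,q[1:], onz(t,c,.11).round(4), onz(t,c,.064).round(4))
```

```text
plate box [[276.05408 259.32434]
 [282.60175 201.70476]
 [386.39777 213.49976]
 [379.8501  271.11932]]
[[ 0.4278  0.1746  0.02  ]
 [ 0.5774  0.1609  0.02  ]
 [ 0.5503 -0.1094  0.02  ]
 [ 0.4015 -0.0932  0.02  ]] [np.float64(0.2691), np.float64(0.1502), np.float64(0.2716), np.float64(0.1497)] [0.48927189 0.03320508 0.02      ]
notch (468.67957305908203, 199.20635986328125) (22.670801162719727, 23.755897521972656) [ 0.5875 -0.3167  0.05  ]
plain (477.42361640930176, 253.5323829650879) (22.949411392211914, 24.099044799804688) [ 0.4495 -0.3377  0.05  ]
disc (358.3326473236084, 239.27165603637695) (26.8546085357666, 27.406957626342773) [ 0.4826 -0.0368  0.024 ]
V of block/bench [ 18 128 160] [ 16 143 134]
block (205.0384635925293, 225.80769157409668) ((17.240825653076172, 7.069979667663574), 82.87498474121094) [0.5078 0.339  0.11  ] [0.5096 0.3512 0.064 ]
L (165.5, 251.0) ((10.0, 7.0), 90.0) [0.4451 0.4343 0.11  ] [0.4444 0.4505 0.064 ]
Rr (253.01470565795898, 212.19117736816406) ((3.7729687690734863, 12.519396781921387), 59.036251068115234) [0.5425 0.2231 0.11  ] [0.5458 0.2305 0.064 ]
holder (295.8923091888428, 231.8615379333496) ((9.922778129577637, 31.75288963317871), 7.125016689300537) [0.4967 0.1186 0.11  ] [0.4981 0.1217 0.064 ]
```

View pics/comp.png

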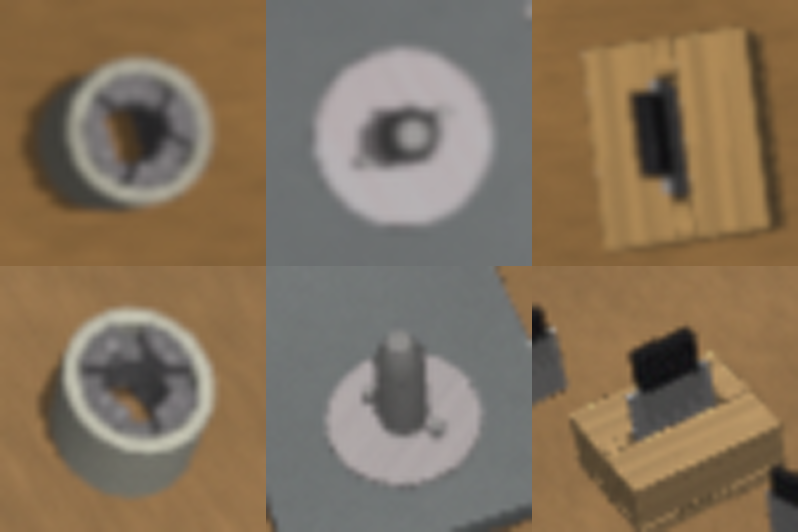

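The crops confirm it. The roll at (468,200) has the cross notches and the upright plate in the block has the wide (~44 mm) grip. The drive pins show in the top view at about (351.5,243.8) and (365.6,234.7), and in the side view at about (286,255) and (299,260). The dispenser fit agrees too: the plate box measures 150 x 270 mm, and the predicted spindle and holder are within 1 mm of the measured ones. Next I'll work out the angles and the approach.

```bash
cat >> h.py <<'E'
def go(P,zyaw=None):
    "shift in tool axes and turn about tool x to reach P with tool z at world yaw (deg)"
    s,M=st(); d=M.T@(np.array(P)-s['tool_pos']); cur=np.degrees(np.arctan2(M[1,2],M[0,2]))
    print('t',round(s['t'],2),'tcp',s['tool_pos'].round(4),'zyaw',cur.round(2),'tilt x',M[:,0].round(3),'F',s['force'].round(1),'op',round(s['opening'],4),'q6',s['q'][5].round(2))
    print('shift tool',d.round(4),'turn x',None if zyaw is None else np.radians(((cur-zyaw)+90)%180-90).round(3))
E
python3 - <<'E'
from h import *
import pickle
cs=pickle.load(open('c0.pkl','rb'));t,s=cs['top'],cs['side']
A=lambda v: np.degrees(np.arctan2(v[1],v[0])).round(1)
for z in(.026,.03):
  a,b=onz(t,(351.5,243.8),z),onz(t,(365.6,234.7),z);print('pins top',a.round(4),b.round(4),A(b-a),np.linalg.norm(b-a))
  a,b=onz(s,(286.2,254.6),z),onz(s,(299.1,260.5),z);print('pins side',a.round(4),b.round(4),A(b-a),np.linalg.norm(b-a))
# roll in side: paper ring outer edge at top
c,u,v=s,388,334
hsv=cv2.cvtColor(s['frame'],cv2.COLOR_BGR2HSV)
S=lambda x,y:(363+x/5.32,309+(y-266)/5.32); T=lambda x,y:(446+x/6.045,178+y/6.045)
cc=onz(s,S(138,380),.05);print('side roll ctr',cc)
for p in[(95,370),(185,370),(145,330),(150,415)]: q=onz(s,S(*p),.05)-cc;print('side notch',A(q),np.linalg.norm(q).round(4))
cc=onz(t,T(139,130),.05);print('top ctr',cc)
for p in[(105,97),(185,110),(132,175),(155,70)]: q=onz(t,T(*p),.05)-cc;print('top notch',A(q),np.linalg.norm(q).round(4))
go([.5875,-.3167,.12])
# polar brightness along r=17..23mm around roll top
for c,ctr in((t,(.5875,-.3167)),(s,(.5875,-.3167))):
  img=cv2.cvtColor(c['frame'],cv2.COLOR_BGR2GRAY).astype(np.float32)
  th=np.radians(np.arange(0,360,5)); tot=0
  for r in(.019,.021,.023):
    uv=proj(c,np.c_[ctr[0]+r*np.cos(th),ctr[1]+r*np.sin(th),0*th+.05]).astype(np.float32)
    tot=tot+cv2.remap(img,uv[:,:1],uv[:,1:],cv2.INTER_LINEAR).ravel()
  f=tot.reshape(4,18).sum(0)-tot.mean()*4
  print('notch phase mod 90:',(np.degrees(np.angle(-(f*np.exp(4j*np.radians(np.arange(18)*5))).sum()))/4)%90, tot.astype(int).reshape(4,18))
E
```

```text
pins top [ 0.4707 -0.0192  0.026 ] [ 0.4945 -0.0553  0.026 ] -56.5 0.04321518333182181
pins side [ 0.4706 -0.0217  0.026 ] [ 0.4928 -0.0531  0.026 ] -54.6 0.03844509246891962
pins top [ 0.4706 -0.019   0.03  ] [ 0.4944 -0.0549  0.03  ] -56.5 0.043070584329972295
pins side [ 0.4697 -0.0243  0.03  ] [ 0.4918 -0.0555  0.03  ] -54.6 0.038266675990664474
side roll ctr [ 0.58637697 -0.31928844  0.05      ]
side notch 139.6 0.0177
side notch -14.4 0.0204
side notch 48.8 0.0224
side notch -104.9 0.015
top ctr [ 0.58673018 -0.31755058  0.05      ]
top notch 46.2 0.02
top notch -66.2 0.0218
top notch 170.3 0.0194
top notch -15.9 0.0267
t 0.1 tcp [ 0.2245 -0.5559  0.2076] zyaw -68.01 tilt x [-0.     0.002 -1.   ] F [-0.2  0.8 -0.5] op 0.0931 q6 -0.09
shift tool [ 0.0878  0.4261 -0.0857] turn x None
notch phase mod 90: 63.18719025735783 [[360 362 363 362 361 358 361 357 341 309 285 294 329 356 364 364 361 356]
 [355 359 364 366 364 361 357 353 353 357 358 363 357 331 290 268 293 335]
 [355 357 354 357 357 353 348 352 356 350 336 314 310 299 287 280 293 325]
 [343 354 359 356 355 359 361 355 338 311 286 282 296 313 326 337 350 357]]
notch phase mod 90: 62.047853030979574 [[381 379 371 367 372 373 373 378 367 351 344 339 371 382 387 389 378 361]
 [358 369 368 359 351 349 352 350 347 328 287 244 266 308 342 344 332 339]
 [346 356 358 350 346 356 368 361 345 339 337 336 329 306 260 248 290 335]
 [351 348 344 343 348 355 353 349 340 333 320 309 299 294 285 308 340 364]]
```

Notch phase is about 62.5° mod 90 (top and side agree). The pins lie along about -55.5° (34.5° mod 90), so the roll has to turn about -28°. Approaching the roll.

```bash
python3 -m inch '[[[0.006,0.043,-0.009,0,0,0,1],[0.006,0.043,-0.009,0,0,0,1],[0.006,0.043,-0.009,0,0,0,1],[0.006,0.043,-0.009,0,0,0,1],[0.006,0.043,-0.009,0,0,0,1],[0.006,0.043,-0.009,0,0,0,1],[0.006,0.043,-0.009,0,0,0,1],[0.006,0.043,-0.009,0,0,0,1],[0.006,0.043,-0.009,0,0,0,1],[0.006,0.03,-0.005,0,0,0,1],[0,0,0,0,0,0,1]]]'
python3 -c "
from h import *
go([.587,-.318,.04],-68)"
```

```text
t: 1.2
tool_pos: [0.5885, -0.3096, 0.1384]
orientation: [0.929, 1.375, -0.926]
force: [-0.7, 0.2, -0.8]
opening: 0.0931
t 1.2 tcp [ 0.5885 -0.3096  0.1384] zyaw -68.33 tilt x [-0.007  0.007 -1.   ] F [-0.7  0.2 -0.8] op 0.0931 q6 0.63
shift tool [ 0.0984 -0.004   0.0082] turn x -0.006
```

```bash
python3 -m inch '[[[0.025,-0.002,0.004,0,0.004,0.004,1],[0.03,-0.002,0.004,0,0,0,1],[0.03,0,0,0,0,0,1],[0.02,0,0,0,0,0,1],[0,0,0,0,0,0,0],[0,0,0,0,0,0,0],[0,0,0,0,0,0,0],[0,0,0,0,0,0,0],[0,0,0,0,0,0,0],[0,0,0,0,0,0,0]]]' 30
python3 -c "
from h import *
go([.587,-.318,.2],-96)"
```

```text
t: 2.2
tool_pos: [0.5863, -0.321, 0.0346]
orientation: [0.931, 1.372, -0.922]
force: [-0.0, -0.4, -0.7]
opening: 0.061
t 2.2 tcp [ 0.5863 -0.321   0.0346] zyaw -68.28 tilt x [-0.003  0.009 -1.   ] F [-0.  -0.4 -0.7] op 0.061 q6 0.61
shift tool [-0.1654  0.0019 -0.004 ] turn x 0.484
```

```bash
python3 -m inch '[[[-0.03,0,0,0,0,0,0],[-0.04,0,0,0,0,0,0],[-0.04,0,0,0,0,0,0],[-0.01,0,0,0.1,0,0,0],[0,0,0,0.1,0,0,0],[0,0,0,0.1,0,0,0],[0,0,0,0.1,0,0,0],[0,0,0,0.09,0,0,0],[0,0,0,0,0,0,0]]]' 30
python3 -c "
from h import *
go([.4825,-.0366,.15],-96)"
```

```text
t: 3.1
tool_pos: [0.5882, -0.3223, 0.1646]
orientation: [1.308, 1.148, -1.299]
force: [-1.1, 0.1, -0.9]
opening: 0.0615
t 3.1 tcp [ 0.5882 -0.3223  0.1646] zyaw -97.36 tilt x [ 0.002  0.005 -1.   ] F [-1.1  0.1 -0.9] op 0.0615 q6 1.12
shift tool [ 0.0157 -0.1415 -0.2697] turn x -0.024
```

```bash
python3 -m inch '[[[0,-0.02,-0.038,-0.012,0,0,0],[0.002,-0.02,-0.038,-0.012,0,0,0],[0.002,-0.02,-0.038,0,0,0,0],[0.002,-0.02,-0.038,0,0,0,0],[0.002,-0.02,-0.038,0,0,0,0],[0.002,-0.02,-0.038,0,0,0,0],[0.002,-0.02,-0.038,0,0,0,0],[0,0,0,0,0,0,0]]]' 30
python3 - <<'E'
from h import *
go([.4825,-.0366,.15],-96)
c,d=cam('side'),cam('top')
s,M=st(); u,v=proj(c,s['tool_pos']).astype(int)[0]; u2,v2=proj(d,s['tool_pos']).astype(int)[0]
f=lambda c,u,v,r: cv2.resize(c['frame'][max(v-r,0):v+r,u-r:u+r],(400,400),interpolation=cv2.INTER_CUBIC)
cv2.imwrite('pics/a.png',np.hstack([f(c,u,v+20,55),f(d,u2,v2,45)])); print(u,v,u2,v2)
E
```

```text
t: 3.9
tool_pos: [0.4711, -0.0352, 0.152]
orientation: [1.275, 1.171, -1.264]
force: [0.3, -1.8, -1.3]
opening: 0.0613
t 3.9 tcp [ 0.4711 -0.0352  0.152 ] zyaw -94.68 tilt x [ 0.004  0.005 -1.   ] F [ 0.3 -1.8 -1.3] op 0.0613 q6 1.46
shift tool [0.002  0.0115 0.0004] turn x 0.023
287 229 362 242
```

View pics/a.png

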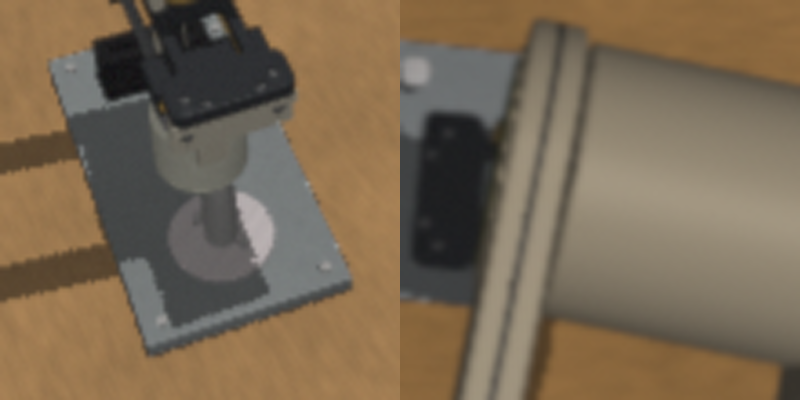

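The side view shows the roll held upright above the spindle; the top view is blocked by the arm. I'll check the roll's offset in the grip from its silhouette edges, at crop x of about 150 and 247.

Run:
```python
from h import *
c=cam('side'); s,M=st(); p=s['tool_pos']
th=np.radians(np.arange(0,360,2)); ctr=p+[0,0,-.02]
uv=proj(c,np.c_[p[0]+.031*np.cos(th),p[1]+.031*np.sin(th),0*th+p[2]-.02]); 
print('pred L,R',uv[:,0].min(),uv[:,0].max(), 'rows',uv[uv[:,0].argmin()],uv[uv[:,0].argmax()])
print('du per 10mm tool y', proj(c,[p,p+.01*M[:,1]]))
hs=cv2.cvtColor(c['frame'],cv2.COLOR_BGR2HSV)
for v in range(228,246,3): print(v,[tuple(int(q) for q in hs[v,x]) for x in list(range(268,280,2))+list(range(292,306,2))])
```

```text
pred L,R 274.80530980280395 301.049984500195 rows [274.8053098  235.18622766] [301.0499845 234.2401649]
du per 10mm tool y [[287.517967   229.18790604]
 [291.57154222 227.91765561]]
228 [(90, 11, 72), (90, 11, 71), (90, 10, 73), (38, 12, 83), (27, 20, 112), (10, 10, 74), (25, 31, 100), (24, 34, 105), (23, 32, 105), (23, 31, 106), (21, 33, 107), (23, 31, 106), (24, 34, 105)]
231 [(100, 10, 74), (80, 10, 73), (80, 10, 73), (45, 7, 77), (30, 21, 99), (27, 25, 114), (23, 31, 107), (24, 34, 106), (24, 33, 107), (25, 29, 105), (25, 28, 102), (60, 4, 118), (83, 8, 121)]
234 [(98, 14, 72), (100, 11, 72), (90, 14, 72), (90, 7, 72), (30, 19, 93), (30, 20, 101), (23, 32, 104), (23, 32, 104), (27, 24, 97), (27, 23, 100), (26, 19, 92), (83, 9, 118), (90, 6, 120)]
237 [(98, 14, 72), (90, 10, 73), (90, 10, 73), (98, 14, 74), (34, 22, 93), (30, 20, 102), (23, 32, 104), (23, 32, 104), (27, 23, 100), (27, 23, 99), (26, 22, 92), (90, 4, 118), (90, 6, 122)]
240 [(90, 7, 71), (90, 11, 71), (90, 11, 72), (90, 7, 70), (38, 12, 83), (30, 21, 99), (27, 22, 106), (27, 24, 107), (30, 20, 101), (30, 21, 95), (45, 10, 99), (96, 10, 123), (83, 8, 122)]
243 [(90, 10, 73), (90, 7, 71), (90, 11, 72), (90, 7, 72), (90, 14, 72), (45, 12, 88), (27, 21, 107), (30, 22, 105), (30, 20, 101), (42, 12, 107), (84, 10, 123), (90, 6, 121), (84, 10, 123)]
```

```bash
python3 -m inch '[[[0,0.0115,0,0.023,0,0,0],[0,0,0,0,0,0,0]]]' 30
python3 -c "
from h import *
go([.4825,-.0366,.1],-96.2)"
```

```text
t: 4.25
tool_pos: [0.4863, -0.0426, 0.1537]
orientation: [1.295, 1.152, -1.282]
force: [-0.3, 0.5, -1.2]
opening: 0.0615
t 4.25 tcp [ 0.4863 -0.0426  0.1537] zyaw -96.26 tilt x [ 0.008  0.002 -1.   ] F [-0.3  0.5 -1.2] op 0.0615 q6 1.48
shift tool [ 0.0537 -0.0049 -0.0054] turn x -0.001
```

```bash
cat >> h.py <<'E'
_go=go
def go(P,zyaw=None):
    _go(P,zyaw); s,M=st(); w=M.T@[0,0,-1]; print('level turn: ay',(-w[2]).round(4),'az',w[1].round(4))
E
python3 -m inch '[[[0,-0.004,-0.005,0,0,0,0],[0,0,0,0,0,0,0],[0,0,0,0,0,0,0]]]' 30
python3 -c "
from h import *
go([.4825,-.0366,.1],-96.2)"
```

```text
t: 4.55
tool_pos: [0.4826, -0.039, 0.1535]
orientation: [1.295, 1.152, -1.284]
force: [-0.3, -1.0, -0.8]
opening: 0.0615
t 4.55 tcp [ 0.4826 -0.039   0.1535] zyaw -96.31 tilt x [ 0.007  0.002 -1.   ] F [-0.3 -1.  -0.8] op 0.0615 q6 1.49
shift tool [ 0.0535 -0.0007 -0.0022] turn x -0.002
level turn: ay -0.0025 az -0.0064
```

```bash
python3 -m inch '[[[0.01,0,-0.002,0,-0.0025,-0.0065,0],[0.01,0,0,0,0,0,0],[0.01,0,0,0,0,0,0],[0.01,0,0,0,0,0,0],[0,0,0,0,0,0,0]]]' 30
python3 -c "
from h import *
go([.4825,-.0366,.067],-96.2)"
```

```text
t: 5.05
tool_pos: [0.4816, -0.0368, 0.1087]
orientation: [1.288, 1.157, -1.291]
force: [0.1, -0.1, -1.1]
opening: 0.0612
t 5.05 tcp [ 0.4816 -0.0368  0.1087] zyaw -96.28 tilt x [-0.003  0.    -1.   ] F [ 0.1 -0.1 -1.1] op 0.0612 q6 1.5
shift tool [ 0.0417  0.001  -0.0003] turn x -0.001
level turn: ay 0.0002 az 0.0027
```

No contact yet and the spindle tip is in the bore. Going on down to just above the pins.

```bash
python3 -m inch '[[[0.01,0.0005,0,0,0,0.0025,0],[0.01,0,0,0,0,0,0],[0.01,0,0,0,0,0,0],[0.006,0,0,0,0,0,0],[0,0,0,0,0,0,0]]]' 30
python3 -c "
from h import *
go([.4825,-.0366,.0586],-96.2)"
```

```text
t: 5.55
tool_pos: [0.4812, -0.0368, 0.0688]
orientation: [1.289, 1.157, -1.291]
force: [-0.1, 0.4, -1.3]
opening: 0.061
t 5.55 tcp [ 0.4812 -0.0368  0.0688] zyaw -96.28 tilt x [-0.002  0.    -1.   ] F [-0.1  0.4 -1.3] op 0.061 q6 1.5
shift tool [ 0.0102  0.0012 -0.0003] turn x -0.001
level turn: ay 0.0001 az 0.0017
```

```bash
python3 -m inch '[[[0.004,0.0005,0,0,0,0,0],[0.004,0,0,0,0,0,0],[0.002,0,0,0,0,0,0],[0,0,0,0,0,0,0]]]' 30
python3 -c "
from h import *
go([.4825,-.0366,.0586],-96.2)"
```

```text
t: 5.95
tool_pos: [0.4816, -0.0369, 0.0585]
orientation: [1.288, 1.157, -1.291]
force: [-1.2, -0.3, -0.7]
opening: 0.0612
t 5.95 tcp [ 0.4816 -0.0369  0.0585] zyaw -96.28 tilt x [-0.002 -0.    -1.   ] F [-1.2 -0.3 -0.7] op 0.0612 q6 1.5
shift tool [-0.0001  0.0009 -0.0004] turn x -0.001
level turn: ay 0.0003 az 0.0024
```

It's at seat height with no force, so the notches appear to have dropped over the pins. I'll press lightly to feel the disc, then release.

```bash
python3 -m inch '[[[0.0015,0,0,0,0,0,0],[0,0,0,0,0,0,0]]]' 30; python3 -m inch '[[[0,0,0,0,0,0,1],[0,0,0,0,0,0,1],[0,0,0,0,0,0,1],[0,0,0,0,0,0,1],[0,0,0,0,0,0,1],[-0.03,0,0,0,0,0,1],[-0.04,0,0,0,0,0,1],[-0.04,0,0,0,0,0,1],[-0.03,0,0,0,0,0,1],[0,0,0,0,0,0,1]]]'
python3 - <<'E'
from h import *
go([.51,.335,.2],0)
c=cam('side'); d=cam('top')
# roll top rim expected at z=.074
O=np.array([.4825,-.0366]); th=np.radians(np.arange(0,360,5))
im=crop(c,250,190,330,290,5)
for z,col in((.074,(0,255,0)),(.082,(0,0,255))):
    uv=(proj(c,np.c_[O[0]+.031*np.cos(th),O[1]+.031*np.sin(th),0*th+z])-[250,190])*5+2
    cv2.polylines(im,[uv.astype(int)],True,col,1)
# plate in block, side + top
b=cv2.resize(d['frame'][190:265,170:250],(400,375),interpolation=cv2.INTER_CUBIC)
cv2.imwrite('pics/b.png',np.hstack([im,np.vstack([b,np.zeros((125,400,3),np.uint8)])]))
cv2.imwrite('pics/side1.png',c['frame']);
E
```

```text
t: 6.15
tool_pos: [0.4817, -0.0369, 0.0575]
orientation: [1.288, 1.157, -1.291]
force: [-3.1, 0.5, -0.3]
opening: 0.0612
t: 7.15
tool_pos: [0.4822, -0.0368, 0.2023]
orientation: [1.289, 1.156, -1.29]
force: [0.9, 0.2, 0.5]
opening: 0.0931
t 7.15 tcp [ 0.4822 -0.0368  0.2023] zyaw -96.28 tilt x [-0.001 -0.    -1.   ] F [0.9 0.2 0.5] op 0.0931 q6 1.5
shift tool [ 0.0023 -0.013  -0.3726] turn x 1.461
level turn: ay 0.0001 az 0.0006
```

View pics/b.png

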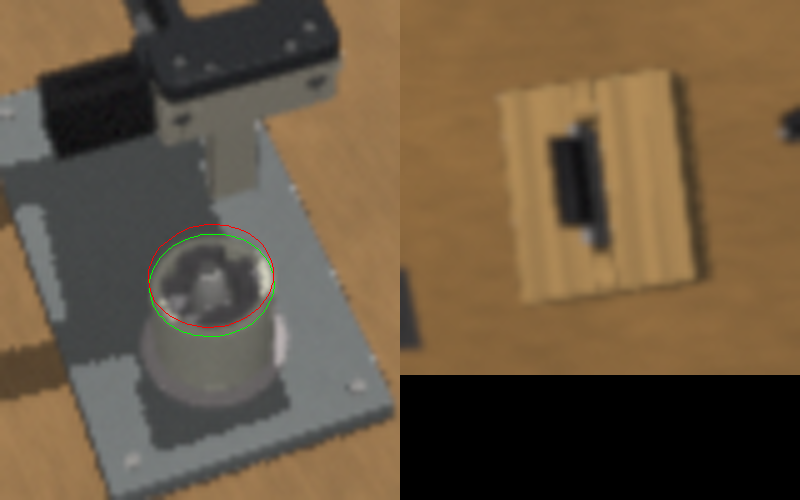

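The roll's rim fits the green circle drawn for the fully seated height (74 mm) and not the red one for riding on the pins (82 mm). The spindle stands in the bore at crop (210,285). Next I'll measure the plate's grip from both views.

Run:
```python
from h import *
import pickle
cs=pickle.load(open('c0.pkl','rb'));t,s=cs['top'],cs['side']
def blob(c,u,v,r,th,dark=True):
    h=cv2.cvtColor(c['frame'],cv2.COLOR_BGR2HSV)[v-r:v+r,u-r:u+r]
    m=(h[...,2]<th).astype(np.uint8); cn=max(cv2.findContours(m,0,1)[0],key=cv2.contourArea)
    q=cv2.minAreaRect(cn); return np.array(q[0])+[u-r,v-r], cv2.boxPoints(q)+[u-r,v-r],q
tc,tb,tq=blob(t,207,226,16,36); sc,sb,sq=blob(s,247,147,13,55)
print(tq,sq); print('tri',tri(t,tc,s,sc))
# long edges of grip in top -> direction
e=sorted([(np.linalg.norm(tb[i]-tb[i-1]),i) for i in range(4)])[-1][1]
a,b=onz(t,tb[e],.1),onz(t,tb[e-1],.1); d=b-a; print('grip dir top',np.degrees(np.arctan2(d[1],d[0])),np.linalg.norm(d))
e=sorted([(np.linalg.norm(sb[i]-sb[i-1]),i) for i in range(4)])[-1][1]
print('side box',sb)
# block box
h=cv2.cvtColor(t['frame'],cv2.COLOR_BGR2HSV)[190:265,170:250]
m=((h[...,2]>142)&(h[...,1]<140)).astype(np.uint8); m=cv2.morphologyEx(m,cv2.MORPH_CLOSE,np.ones((9,9)))
cn=max(cv2.findContours(m,0,1)[0],key=cv2.contourArea);bb=cv2.boxPoints(cv2.minAreaRect(cn))+[170,190]
P=np.array([onz(t,p,.045) for p in bb]);print('block',P.round(4),P.mean(0),[np.linalg.norm(P[i]-P[i-1]).round(3) for i in range(4)])
g=P.mean(0); g[2]=.095
print('upright grip mid at block centre -> px top',proj(t,g),'side',proj(s,g),'measured',tc,sc)
```

```text
((13.700000762939453, 15.59999942779541), (15.504340171813965, 5.457528114318848), 82.87498474121094) ((12.829895973205566, 12.742267608642578), (9.138115882873535, 14.113312721252441), 66.03751373291016)
tri (array([0.50779013, 0.34410717, 0.09512752]), np.float64(0.0022876479036435444))
grip dir top 9.224076002710122 0.03792206158101884
side box [[238.52577162 145.43298912]
 [251.4226799  139.70103025]
 [255.13401985 148.0515461 ]
 [242.23711205 153.78350449]]
block [[0.5546 0.4033 0.045 ]
 [0.5693 0.312  0.045 ]
 [0.4624 0.2925 0.045 ]
 [0.4474 0.383  0.045 ]] [0.50839612 0.34768689 0.045     ] [np.float64(0.109), np.float64(0.092), np.float64(0.109), np.float64(0.092)]
upright grip mid at block centre -> px top [[203.14118973 225.77727513]] side [[246.99354309 145.98112735]] measured [204.70000076 225.59999943] [246.82989597 146.74226761]
```

```bash
python3 -m inch '[[[0,-0.002,-0.042,0,0,0,1],[0,-0.002,-0.042,0,0,0,1],[0,-0.002,-0.042,0,0,0,1],[0,-0.002,-0.042,0,0,0,1],[0,-0.002,-0.042,0,0,0,1],[0,-0.002,-0.042,0,0,0,1],[0,-0.002,-0.042,0,0,0,1],[0,0,-0.042,0,0,0,1],[0,0,-0.02,0,0,0,1],[0,0,0,-0.098,0,0,1],[0,0,0,-0.098,0,0,1],[0,0,0,-0.098,0,0,1],[0,0,0,0,0,0,1]]]'
python3 -c "
from h import *
go([.508,.344,.093],-79.5)"
```

```text
t: 8.55
tool_pos: [0.492, 0.3287, 0.1653]
orientation: [1.038, 1.32, -1.104]
force: [0.3, -0.4, -0.7]
opening: 0.0927
t 8.55 tcp [0.492  0.3287 0.1653] zyaw -79.0 tilt x [-0.045 -0.014 -0.999] F [ 0.3 -0.4 -0.7] op 0.0927 q6 1.87
shift tool [ 0.0713  0.0219 -0.0124] turn x 0.009
level turn: ay 0.0051 az 0.0468
```

```bash
python3 -m inch '[[[0,0.01,-0.006,0.009,0.005,0.047,1],[0,0.01,-0.006,0,0,0,1],[0,0,0,0,0,0,1],[0,0,0,0,0,0,1]]]'
python3 -c "
from h import *
go([.508,.344,.093],-79.5)"
```

```text
t: 8.95
tool_pos: [0.5066, 0.3422, 0.1577]
orientation: [1.075, 1.288, -1.09]
force: [-0.4, 0.4, -0.1]
opening: 0.093
t 8.95 tcp [0.5066 0.3422 0.1577] zyaw -80.19 tilt x [-0.007 -0.005 -1.   ] F [-0.4  0.4 -0.1] op 0.093 q6 1.91
shift tool [ 0.0646  0.0022 -0.0018] turn x -0.012
level turn: ay 0.0037 az 0.008
```

```bash
python3 -m inch '[[[0.02,0.002,-0.001,-0.012,0.004,0.008,1],[0.02,0,0,0,0,0,1],[0.02,0,0,0,0,0,1],[0.002,0,0,0,0,0,1],[0,0,0,0,0,0,0],[0,0,0,0,0,0,0],[0,0,0,0,0,0,0],[0,0,0,0,0,0,0],[0,0,0,0,0,0,0],[0,0,0,0,0,0,0],[0,0,0,0,0,0,0],[0,0,0,0,0,0,0],[0,0,0,0,0,0,0],[0,0,0,0,0,0,0]]]' 40
python3 -c "
from h import *
go([.508,.344,.21],-79.5)"
```

```text
t: 10.35
tool_pos: [0.5092, 0.3426, 0.0977]
orientation: [1.082, 1.286, -1.075]
force: [0.7, -0.0, -0.2]
opening: 0.0177
t 10.35 tcp [0.5092 0.3426 0.0977] zyaw -79.93 tilt x [ 0.003  0.002 -1.   ] F [ 0.7 -0.  -0.2] op 0.0177 q6 1.9
shift tool [-0.1123 -0.0005 -0.0018] turn x -0.007
level turn: ay -0.0016 az -0.0036
```

```bash
python3 -m inch '[[[0,0,0,0,0,0,0],[0,0,0,0,0,0,0],[0,0,0,0,0,0,0],[0,0,0,0,0,0,0]]]' 40
python3 -c "
from h import *
go([.508,.344,.21],-79.5)"
```

```text
t: 10.75
tool_pos: [0.5091, 0.3425, 0.0976]
orientation: [1.082, 1.286, -1.075]
force: [0.5, 1.0, -0.3]
opening: 0.0106
t 10.75 tcp [0.5091 0.3425 0.0976] zyaw -79.93 tilt x [ 0.003  0.002 -1.   ] F [ 0.5  1.  -0.3] op 0.0106 q6 1.9
shift tool [-0.1124 -0.0005 -0.0018] turn x -0.007
level turn: ay -0.0015 az -0.0035
```

Grip is held (10.6 mm read; the roll also read about 1 mm low). Lifting.

```bash
python3 -m inch '[[[-0.02,0,0,0,0,0,0],[-0.03,0,0,0,0,0,0],[-0.03,0,0,0,0,0,0],[-0.03,0,0,0,0,0,0],[0,0,0,0.09,0,0,0],[0,0,0,0.09,0,0,0],[0,0,0,0.09,0,0,0],[0,0,0,0,0,0,0]]]' 40
python3 - <<'E'
from h import *
go([.498,.1225,.2],-95.6)
c=cam('side'); d=cam('top'); s,M=st()
im=[]
for k in(c,d):
    u,v=proj(k,s['tool_pos']-[0,0,.04]).astype(int)[0]; im.append(cv2.resize(k['frame'][max(v-40,0):v+40,u-40:u+40],(400,400),interpolation=cv2.INTER_CUBIC)); print(u,v)
cv2.imwrite('pics/d.png',np.hstack(im))
E
```

```text
t: 11.55
tool_pos: [0.5066, 0.3411, 0.2084]
orientation: [1.283, 1.16, -1.288]
force: [-0.2, 0.4, -2.2]
opening: 0.0106
t 11.55 tcp [0.5066 0.3411 0.2084] zyaw -95.93 tilt x [-0.003 -0.001 -1.   ] F [-0.2  0.4 -2.2] op 0.0106 q6 2.18
shift tool [0.0087 0.0141 0.2183] turn x -0.006
level turn: ay 0.0016 az 0.0028
243 127
197 225
```

View pics/d.png

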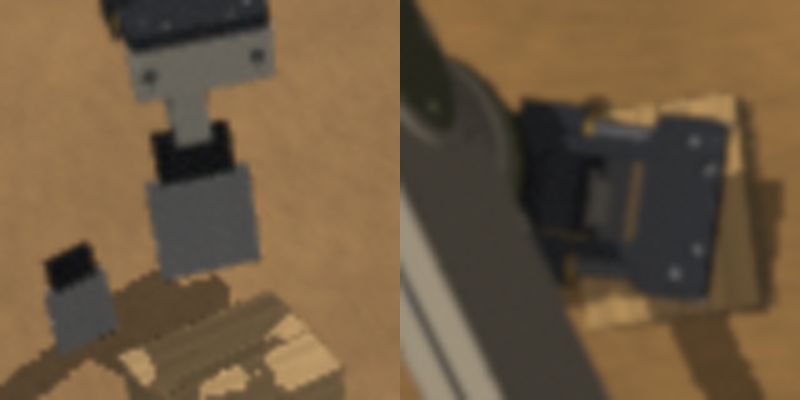

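Side crop: the plate hangs upright, with its bottom corners at about (165,278) and (260,258) and its steel top corners at about (147,185) and (248,167). I'll intersect those with the tool's plane to get the offset in hand.

Run:
```python
from h import *
c=cam('side'); s,M=st(); p=s['tool_pos']
for q in[(165,278),(260,258),(147,185),(248,167)]:
    o,d=ray(c,(203+q[0]/5-.4,87+q[1]/5-.4)); k=((p-o)@M[:,2])/(d@M[:,2]); print('tool x,y (mm)',((o+k*d-p)@M*1000).round(1))
```

```text
tool x,y (mm) [ 83.7 -30.7  -0. ]
tool x,y (mm) [85.  26.6 -0. ]
tool x,y (mm) [ 16.5 -30.8  -0. ]
tool x,y (mm) [19.2 27.2 -0. ]
```

```bash
python3 -m inch '[[[0,0.002,0.04,0,0,0,0],[0,0.002,0.04,0,0,0,0],[0,0.002,0.04,0,0,0,0],[0,0.002,0.04,0,0,0,0],[0,0.002,0.035,0,0,0,0],[0,0,0,0,0,0,0],[0,0,0,0,0,0,0]]]' 40
python3 -c "
from h import *
go([.498,.1225,.19],-95.6)"
```

```text
t: 12.4
tool_pos: [0.4961, 0.14, 0.2056]
orientation: [1.265, 1.172, -1.276]
force: [0.2, -0.5, -0.9]
opening: 0.0106
t 12.4 tcp [0.4961 0.14   0.2056] zyaw -94.72 tilt x [-0.006 -0.002 -1.   ] F [ 0.2 -0.5 -0.9] op 0.0106 q6 1.83
shift tool [0.0157 0.0034 0.0173] turn x 0.015
level turn: ay 0.0029 az 0.0062
```

```bash
python3 -m inch '[[[0.01,0.003,0.012,0.015,0.003,0.006,0],[0.01,0.002,0.004,0,0,0,0],[0.01,0,0,0,0,0,0],[0,0,0,0,0,0,0],[0,0,0,0,0,0,0]]]' 40
python3 - <<'E'
from h import *
go([.4995,.1225,.158],-95.6)
c=cam('side'); s,M=st()
u,v=proj(c,[.498,.1225,.064]).astype(int)[0]; print(u-30,v-38)
cv2.imwrite('pics/e.png',cv2.resize(c['frame'][v-38:v+22,u-30:u+30],(600,600),interpolation=cv2.INTER_CUBIC))
# predicted slot outline
D=np.radians(-5.6); ex=np.array([np.cos(D),np.sin(D),0]); ey=np.array([-ex[1],ex[0],0])
C=np.array([.498,.1225,.064])
print(((proj(c,[C+a*ex*.0425+b*ey*.0135 for a,b in((-1,-1),(1,-1),(1,1),(-1,1))])-[u-30,v-38])*10).round())
E
```

```text
t: 12.9
tool_pos: [0.4991, 0.1251, 0.1712]
orientation: [1.277, 1.166, -1.279]
force: [-0.3, 1.2, -2.0]
opening: 0.0105
t 12.9 tcp [0.4991 0.1251 0.1712] zyaw -95.35 tilt x [-0.002  0.001 -1.   ] F [-0.3  1.2 -2. ] op 0.0105 q6 1.81
shift tool [0.0132 0.0006 0.0026] turn x 0.004
level turn: ay -0.0005 az 0.0023
243 165
[[168. 467.]
 [466. 383.]
 [435. 315.]
 [141. 396.]]
```

View pics/e.png

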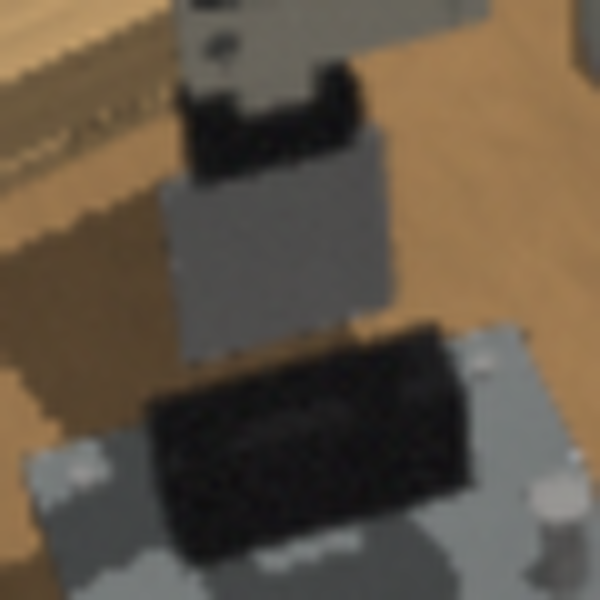

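The plate is just above the holder. Its bottom corners are at crop (185,362) and (395,303), and its top corners at (163,188) and (382,130). The holder's top rim corners are at (148,402), (437,325) and (468,395). The plate looks slightly short, which suggests a small lean, so I'll work that out along with the holder's position in the same camera.

Run:
```python
from h import *
c=cam('side'); s,M=st(); p=s['tool_pos']; f=lambda q:(243+(q[0]-5)/10+.0,165+(q[1]-5)/10)
def inplane(q,z):
    o,d=ray(c,f(q)); k=((p+M[:,2]*z-o)@M[:,2])/(d@M[:,2]); return ((o+k*d-p)@M*1000)
for n,q in dict(TL=(163,188),TR=(382,130),BR=(395,303),BL=(185,362)).items(): print(n,inplane(q,0).round(1), inplane(q,-.004).round(1))
# holder rim in side view at z=.064
for n,q in dict(FL=(148,402),FR=(437,325),NR=(468,395)).items(): print(n,onz(c,f(q),.064).round(4))
D=np.radians(-5.6); ex=np.array([np.cos(D),np.sin(D),0]); ey=np.array([-ex[1],ex[0],0]);C=np.array([.498,.1225,.064])
print([ (C+a*ex*.0425+b*ey*.0135).round(4) for a,b in((-1,1),(1,1),(1,-1))])
```

```text
TL [ 17.2 -31.7   0. ] [ 21.3 -31.   -4. ]
TR [17.3 27.2 -0. ] [21.4 28.2 -4. ]
BR [83.7 26.6  0. ] [88.2 27.6 -4. ]
BL [ 84.  -32.8   0. ] [ 88.5 -32.1  -4. ]
FL [0.4575 0.1396 0.064 ]
FR [0.54   0.1304 0.064 ]
NR [0.5371 0.1028 0.064 ]
[array([0.457 , 0.1401, 0.064 ]), array([0.5416, 0.1318, 0.064 ]), array([0.539 , 0.1049, 0.064 ])]
```

The plate leans about 2.5° in the hand, bottom towards +y, which matches its initial lean in the block. It also sits 2.3 mm along -tool y. I'll correct both before lowering.

```bash
python3 -m inch '[[[0,0.0015,0.002,0.004,-0.04,0.002,0],[0.004,0,0.0015,0,0,0,0],[0.004,0,0,0,0,0,0],[0,0,0,0,0,0,0],[0,0,0,0,0,0,0]]]' 40
python3 - <<'E'
from h import *
go([.4998,.1213,.157],-95.6)
c=cam('side')
cv2.imwrite('pics/f.png',cv2.resize(c['frame'][165:225,243:303],(600,600),interpolation=cv2.INTER_CUBIC))
E
```

```text
t: 13.5
tool_pos: [0.501, 0.1221, 0.1642]
orientation: [1.251, 1.134, -1.297]
force: [-0.5, -0.5, -1.7]
opening: 0.0104
t 13.5 tcp [0.501  0.1221 0.1642] zyaw -95.49 tilt x [-0.002 -0.038 -0.999] F [-0.5 -0.5 -1.7] op 0.0104 q6 1.84
shift tool [ 0.0072 -0.0011  0.0006] turn x 0.002
level turn: ay 0.0376 az -0.0019
```

View pics/f.png

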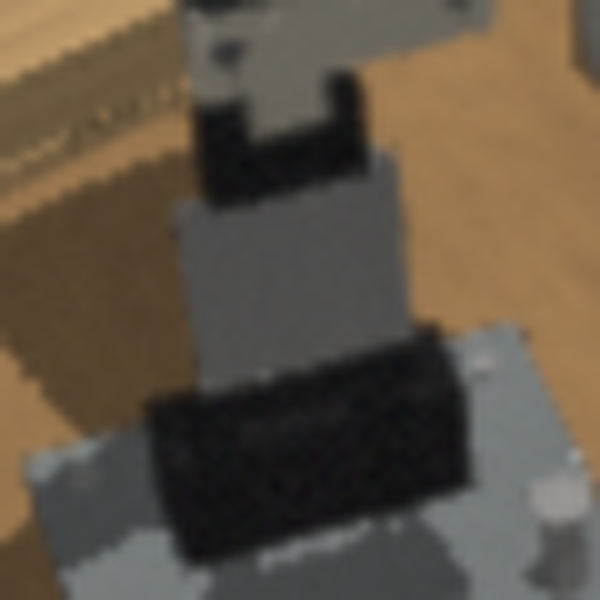

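Run:
```python
from h import *
c=cam('side'); s,M=st(); p=s['tool_pos']; f=lambda q:(243+(q[0]-5)/10,165+(q[1]-5)/10)
D=np.radians(-5.6); ex=np.array([np.cos(D),np.sin(D),0]); ey=np.array([-ex[1],ex[0],0]);C=np.array([.4975,.1215,.064])
for n,q in dict(TL=(180,205),TR=(390,152),BR=(412,333),BL=(203,392)).items():
  o,d=ray(c,f(q)); 
  for off in(0,.003): k=((C+off*ey-o)@ey)/(d@ey); P=o+k*d; print(n,off,'x_d',((P-C)@ex*1000).round(1),'z',(P[2]*1000).round(1))
print('tcp in disp',((p-C)@ex*1000).round(1),((p-C)@ey*1000).round(1))
# sharp edge profile across plate bottom / rim, along image column mid
g=c['frame'].astype(int)
for u in(266,272,278): print(u,[(v,int(g[v,u].mean())) for v in range(190,212)])
```

```text
TL 0 x_d -27.4 z 150.4
TL 0.003 x_d -26.9 z 147.3
TR 0 x_d 29.1 z 149.5
TR 0.003 x_d 29.8 z 146.4
BR 0 x_d 30.7 z 78.4
BR 0.003 x_d 31.5 z 75.0
BL 0 x_d -28.6 z 78.0
BL 0.003 x_d -28.1 z 74.6
tcp in disp 3.5 0.8
266 [(190, 78), (191, 77), (192, 76), (193, 76), (194, 78), (195, 77), (196, 78), (197, 77), (198, 77), (199, 78), (200, 77), (201, 79), (202, 78), (203, 72), (204, 40), (205, 24), (206, 21), (207, 21), (208, 22), (209, 24), (210, 19), (211, 16)]
272 [(190, 77), (191, 78), (192, 77), (193, 78), (194, 78), (195, 77), (196, 78), (197, 79), (198, 77), (199, 78), (200, 78), (201, 73), (202, 43), (203, 27), (204, 16), (205, 23), (206, 29), (207, 28), (208, 29), (209, 22), (210, 20), (211, 22)]
278 [(190, 78), (191, 77), (192, 77), (193, 77), (194, 79), (195, 79), (196, 77), (197, 79), (198, 79), (199, 77), (200, 54), (201, 28), (202, 21), (203, 19), (204, 20), (205, 22), (206, 21), (207, 21), (208, 20), (209, 22), (210, 21), (211, 23)]
```

Bottom edge estimates: plate centre about +1 mm in x and +1 mm in y from the slot. That agrees with the TCP reading and is easy to correct. Lowering gently.

```bash
python3 -m inch '[[[0.004,-0.001,0.0008,0,0,0,0],[0.004,0,0,0,0,0,0],[0.003,0,0,0,0,0,0],[0,0,0,0,0,0,0]]]' 40
python3 -c "
from h import *
go([.4997,.1213,.1515],-95.6)"
```

```text
t: 14.0
tool_pos: [0.4999, 0.1205, 0.1524]
orientation: [1.252, 1.134, -1.297]
force: [-0.2, -0.6, -2.3]
opening: 0.0105
t 14.0 tcp [0.4999 0.1205 0.1524] zyaw -95.52 tilt x [-0.002 -0.037 -0.999] F [-0.2 -0.6 -2.3] op 0.0105 q6 1.84
shift tool [ 0.0009 -0.0002 -0.0008] turn x 0.001
level turn: ay 0.0374 az -0.0021
```

```bash
python3 -m inch '[[[0.002,0,-0.0009,0,0,0,0],[0.002,0,-0.0001,0,0,0,0],[0.002,0,-0.0001,0,0,0,0],[0,0,0,0,0,0,0]]]' 40
python3 -c "
from h import *
go([.4997,.1213,.12],-95.6)"
```

```text
t: 14.4
tool_pos: [0.4999, 0.1215, 0.1457]
orientation: [1.252, 1.134, -1.297]
force: [0.6, 0.7, -1.7]
opening: 0.0106
t 14.4 tcp [0.4999 0.1215 0.1457] zyaw -95.52 tilt x [-0.002 -0.037 -0.999] F [ 0.6  0.7 -1.7] op 0.0106 q6 1.84
shift tool [ 0.0257 -0.0002 -0.0007] turn x 0.001
level turn: ay 0.0374 az -0.0018
```

The plate bottom is about 5 mm below the rim with no force, so it has entered the slot. Continuing.

```bash
python3 -m inch '[[[0.004,0,-0.0002,0,0,0,0],[0.005,0,-0.0002,0,0,0,0],[0.004,0,-0.0002,0,0,0,0],[0,0,0,0,0,0,0]]]' 40
python3 -c "
from h import *
go([.4997,.1213,.111],-95.6)"
```

```text
t: 14.8
tool_pos: [0.5, 0.1216, 0.1315]
orientation: [1.252, 1.134, -1.297]
force: [-0.1, 0.1, -1.1]
opening: 0.0105
t 14.8 tcp [0.5    0.1216 0.1315] zyaw -95.52 tilt x [-0.002 -0.037 -0.999] F [-0.1  0.1 -1.1] op 0.0105 q6 1.84
shift tool [ 0.0205 -0.0003 -0.0004] turn x 0.001
level turn: ay 0.0374 az -0.0019
```

```bash
python3 -m inch '[[[0.006,0,-0.0003,0,0,0,0],[0.006,0,-0.0002,0,0,0,0],[0.004,0,-0.0002,0,0,0,0],[0,0,0,0,0,0,0]]]' 40
python3 -c "
from h import *
go([.4997,.1213,.111],-95.6)"
```

```text
t: 15.2
tool_pos: [0.4997, 0.1217, 0.1137]
orientation: [1.251, 1.135, -1.297]
force: [-1.4, -0.5, -2.1]
opening: 0.0104
t 15.2 tcp [0.4997 0.1217 0.1137] zyaw -95.52 tilt x [-0.002 -0.037 -0.999] F [-1.4 -0.5 -2.1] op 0.0104 q6 1.84
shift tool [ 0.0027 -0.      0.0003] turn x 0.001
level turn: ay 0.0375 az -0.0013
```

```bash
python3 -m inch '[[[0.0015,0,-0.0001,0,0,0,0],[0.0015,0,0,0,0,0,0],[0,0,0,0,0,0,0]]]' 40; python3 -m inch '[[[0.001,0,0,0,0,0,0],[0,0,0,0,0,0,0]]]' 40
```

```text
t: 15.5
tool_pos: [0.5008, 0.122, 0.1121]
orientation: [1.253, 1.133, -1.295]
force: [0.2, 0.3, -0.8]
opening: 0.0104
t: 15.7
tool_pos: [0.5014, 0.122, 0.1117]
orientation: [1.253, 1.133, -1.294]
force: [-0.2, -0.4, -1.0]
opening: 0.0104
```

```bash
python3 -m inch '[[[0.003,-0.001,0,0,0,0,0]]]' 40;python3 -m inch '[[[0.004,0,0,0,0,0,0]]]' 40; python3 -m inch '[[[0,0,0,0,0,0,0]]]'
```

```text
t: 15.8
tool_pos: [0.5021, 0.1224, 0.1113]
orientation: [1.256, 1.13, -1.291]
force: [-6.5, 1.0, 29.4]
opening: 0.0109
t: 15.9
tool_pos: [0.5038, 0.1229, 0.1115]
orientation: [1.259, 1.129, -1.288]
force: [-17.8, 0.7, 39.2]
opening: 0.0106
t: 16.0
tool_pos: [0.504, 0.1231, 0.1127]
orientation: [1.259, 1.128, -1.287]
force: [-0.8, -0.3, -2.2]
opening: 0.0107
```

It is firmly on the floor at TCP z = 0.1113, as expected for seated. Releasing, rising and checking.

```bash
python3 -m inch '[[[0,0,0,0,0,0,1],[0,0,0,0,0,0,1],[0,0,0,0,0,0,1],[0,0,0,0,0,0,1],[0,0,0,0,0,0,1],[0,0,0,0,0,0,1],[-0.04,0,0,0,0,0,1],[-0.04,0,0,0,0,0,1],[-0.04,0,0,0,0,0,1],[-0.02,0.03,0,0,0,0,1],[0,0.045,0,0,0,0,1],[0,0.045,0,0,0,0,1],[0,0.045,0,0,0,0,1],[0,0,0,0,0,0,1]]]'
python3 - <<'E'
from h import *
go([.5,.12,.3])
c=cam('side')
D=np.radians(-5.6); ex=np.array([np.cos(D),np.sin(D),0]); ey=np.array([-ex[1],ex[0],0]);C=np.array([.4975,.1215,.0])
im=crop(c,235,155,335,290,4)
tr=lambda P:((proj(c,P)-[235,155])*4+2).astype(int)
for z,col in((.124,(0,255,0)),(.128,(0,0,255))): cv2.polylines(im,[tr([C+a*ex*.022+b*ey*.006+[0,0,z] for a,b in((-1,-1),(1,-1),(1,1),(-1,1))])],True,col,1)
cv2.polylines(im,[tr([C+a*ex*.03-ey*.002+[0,0,z] for a,z in((-1,.094),(1,.094),(1,.064),(-1,.064))])],True,(0,255,0),1)
th=np.radians(np.arange(0,360,5)); cv2.polylines(im,[tr(np.c_[.4825+.031*np.cos(th),-.0366+.031*np.sin(th),0*th+.074])],True,(0,255,0),1)
d=cam('top'); b=d['frame'][100:300,150:500]
out=np.zeros((540,400+400,3),np.uint8); out[:,:400]=im; out[:228,400:]=cv2.resize(b,(400,228)); cv2.imwrite('pics/g.png',out)
E
```

```text
t: 17.4
tool_pos: [0.6707, 0.1117, 0.2543]
orientation: [1.255, 1.132, -1.29]
force: [-0.2, 0.0, -1.5]
opening: 0.0929
t 17.4 tcp [0.6707 0.1117 0.2543] zyaw -95.44 tilt x [ 0.005 -0.036 -0.999] F [-0.2  0.  -1.5] op 0.0929 q6 1.77
shift tool [-0.0467 -0.1703  0.0095] turn x None
level turn: ay 0.0351 az -0.0081
```

View pics/g.png

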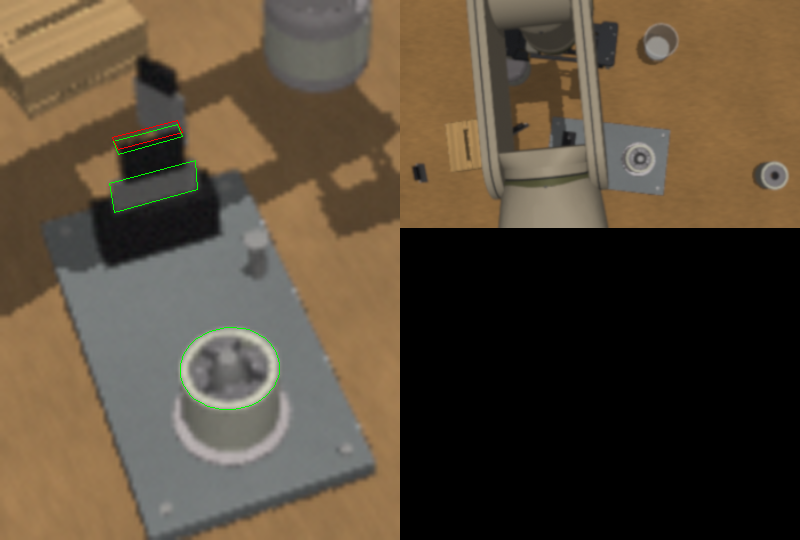

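The roll sits fully down, with its rim on the 74 mm circle and the disc ring visible around its foot. The plate is in the holder at crop (150,175). One clean close-up to confirm it is fully home.

Run:
```python
from h import *
c=cam('side')
im=crop(c,250,172,300,224,12); cv2.imwrite('pics/i.png',im)
D=np.radians(-5.6); ex=np.array([np.cos(D),np.sin(D),0]); ey=np.array([-ex[1],ex[0],0]);C=np.array([.4975,.1215,.0])
tr=lambda P:((proj(c,P)-[250,172])*12+6).round()
print('front steel/grip line z=94 (grip front face)',tr([C+a*ex*.022-ey*.006+[0,0,.094] for a in(-1,1)]))
print('grip top front z=124',tr([C+a*ex*.022-ey*.006+[0,0,.124] for a in(-1,1)]),'back',tr([C+a*ex*.022+ey*.006+[0,0,.124] for a in(-1,1)]))
print('1mm z',tr([C+[0,0,.134]])-tr([C+[0,0,.124]]))
```

```text
front steel/grip line z=94 (grip front face) [[189. 350.]
 [378. 298.]]
grip top front z=124 [[176. 258.]
 [369. 206.]] back [[161. 221.]
 [352. 169.]]
1mm z [[ -4. -32.]]
```

View pics/i.png

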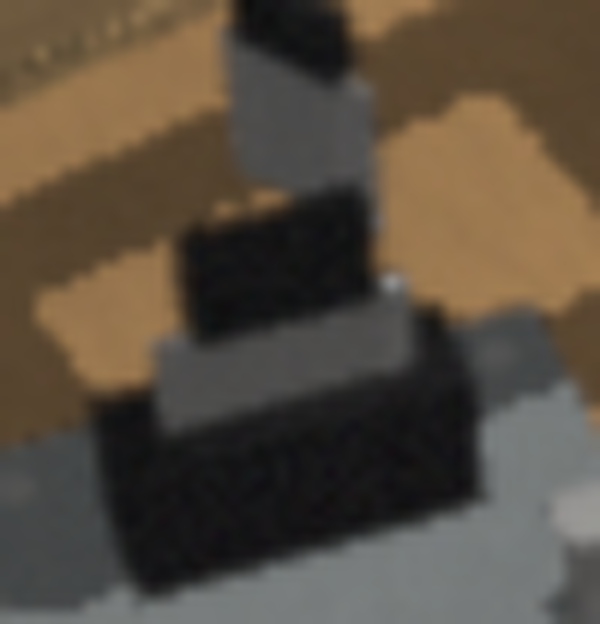

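The close-up shows the plate upright with its black grip on top. Steel runs from about y=345 to y=430 at the left edge, roughly 27-30 mm exposed, where fully home gives 30 mm. That agrees with the floor felt at the expected height. Handing in.

```bash
python3 -c "
from plant import workorder; print(workorder.close_job())"
```

```text
the job is handed in; nothing more can be done
None
```

The dispenser is loaded and the job is handed in at about 17.5 s of robot time. I put the cross-notched roll on the spindle first, then moved the peel plate from the tool block into the holder with its black grip upward.

**Roll:** I turned it about -28° to line the notches up with the pins, and it went down to seat height with no resistance. After release, its rim matched the circle drawn for fully seated (74 mm), not the one for riding on the pins (82 mm). My light press did not register the disc on the force reading, so seating rests on the height and the picture.

**Plate:** It leaned about 2.5° in the hand, which I corrected before lowering it. It went into the slot without force. The floor was felt at TCP z = 0.1113 m, about 0.3 mm from the seated height I expected, with up to 39 N vertical when pressed.

**Last checks:**
- **Exposed steel:** the close-up shows roughly 27–30 mm, against 30 mm for fully home.
- **Picture disagreement:** a few plate edges were off from my prediction by up to about 5 mm, mostly sideways and lower. I put this down to blur and the plate's play in the slot; none of it suggests a raised plate.
- **Tool at the end:** the final press pushed the tool about 4 mm sideways before release. The gripper ended open and clear of everything.
- **Bystanders:** the arm did not go near the plain roll, tin or cup, and the last pictures show nothing knocked over, but I did not measure their positions again.

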